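Hold the balancing drum heavy side down

ROBOT

A 6-joint arm with a two-finger parallel gripper is mounted at the origin on the work surface. World frame = base frame: x ahead of the robot, y to its left, z up, the work surface at z = 0. Lengths are in mm, angles in rad, forces in N, time in s.
With the tool pointing down it reaches from about 400 to 825 mm from the base axis. Payload 7 kg.
Tool frame: the origin (TCP) lies midway between the tips of the shut fingers; the grasp point (between the pads) lies behind it (robot.grip_point_offset is the z of the grasp point in the tool frame, in mm); z points along the fingers, y is the direction in which the jaws open and shut (so a half turn about z gives the same grasp; the last joint's range is limited). The gripper opens to 88 mm and grips with 3 to 60 N. Pads are 19 mm wide; open, the fingers measure 130 mm over their backs; the gripper's body (78 mm by 193 mm) begins 47 mm behind the grasp point.
Start: joints at [0.288, 0.359, 0.012, 0, -1.224, -0.288], TCP at [674.978, -0.019, 226.561] pointing down, gripper open.
Joint ranges: [-3.07, 3.07], [-1.43, 2.12], [-1.02, 1.25], [-3.03, 1.67], [-3.05, -0], [-3.03, 3.03]. Speed limits (rad/s): [2.39, 2.39, 3.01, 3.14, 3.14, 3.14].

INTERFACE

Orientations are given as a rotation vector (axis times angle).
In Python, from station import robot gives the robot as it stands. Calls block until the motion is done:
- robot.move_to(position, orientation): joint-space move of the TCP to a pose.
- robot.movel(position, speed=150, attitude=None): straight line of the TCP; attitude=None keeps the orientation; speed is the mean speed in mm/s.
- robot.goto_joints(angles): joint-space move.
- robot.gripper_to(opening, effort=None): finger opening in mm; effort is the grip in N (None keeps the last); returns when the fingers have stopped.
- robot.pause(seconds).
- robot.inverse_kinematics(position, orientation): joint angles nearest the present ones, or None.
- robot.get_image(name): name is "scene" or "side" or "wrist"; returns a dict with "image" (384x512x3 uint8, blue, green, red), "range_z" (384x512 float32, mm along the optical axis (not along the pixel's ray), 0 where there is no reading), "fx", "fy", "cx", "cy" (pixels), "pose" (4x4, takes a point from camera to world coordinates); the wrist camera has in their place "hand_eye" (4x4, takes a point from camera to tool coordinates, whose origin is the TCP and whose axes are the flange's). Camera axes: x right, y down, z forward; pixel columns grow to the right and rows downward; lengths in mm; the calibration is good to about 2 mm. A picture is of the moment at which its call begins: read the wrist's pose just before it.
A pose or a line that the arm cannot do raises robot.PlanningError and nothing moves.
- robot.sign_off(): hands the job in, once; it reports no verdict.
Readings, each from a call of its own:
- robot.current_t(): time.
- robot.current_joint_pos(): joint angles.
- robot.current_joint_vel(): joint speeds.
- robot.current_joint_torque(): joint torques, N m.
- robot.current_tool_pos(): TCP position.
- robot.current_tcp_rot(): TCP orientation.
- robot.current_ft_force(): force on the tool from outside, world axes, zero at the start.
- robot.current_torque(): the same for the moment, N m.
- robot.current_grip_width(): finger opening in mm.
Only numpy, scipy, OpenCV 4.12 (cv2) and the standard library are available. Lean on these libraries where they do the work, as an engineer would, in place of code of your own. Each camera call takes 0.05 s, during which the arm holds its last target. There are 200 camera calls.

TASK

The drum on the white balancing stand has a weight sealed inside somewhere near its rim, and its stiff bearing stops it from swinging round by itself. Turn the drum by its ball grips to feel which side is heavy, then bring the heavy side straight down, below the axle, and finish while still holding it there by one of the ball grips. Leave the bottle, jar and beaker beside it where they stand.

Things in the scene. Friction and masses are not known exactly. Their poses are not given: they have to be found in the camera images.
- stand: White steel balancing stand, bolted down: base plate 170 x 150 x 12 mm, origin at the centre of its underside, z up. Two posts (16 mm thick, 44 mm wide, 158 mm high) at local x -56 and +56 mm carry the drum between them on an axle along the stand's local x, 150 mm above the bench. Place and yaw vary.
- drum_axis (a point): Centre of the drum, on the axle; turns with the drum. Closed aluminium drum, 140 mm in diameter, 66 mm long. A weight of 0.48 to 0.72 kg is sealed in it out of sight, its centre 50 mm from the axle, at an unknown angle, in line with a grip or not, fixed to the drum; at the start it is over 25 degrees from straight down. The rest of the drum is balanced.
- grip (a point): Centre of one of six alike ball grips: steel balls 26 mm in diameter, centres 105 mm from the axle, 60 degrees apart, each on a steel pin 12 mm thick that sticks out radially from the middle of the drum's rim. This one is straight above the axle at drum angle 0. The point's z points outward along the pin, its x along the axle.
- drum (a joint): Drum angle about the stand's local +x, rad; grows as the upper grips move towards the stand's local -y. Turns freely several times round. Bearing friction 0.42 N m, a little more than the weight's largest moment (0.24 to 0.35 N m): the drum stays where it is left; pushing a grip takes about 0.7 to 7.5 N, least while the weight is going down, most while it is being lifted.
- wash_bottle: White plastic bottle, 60 mm in diameter, 150 mm high, standing; origin at the centre of its underside. Not to be disturbed.
- salt_jar: Brown glass jar, 68 mm in diameter, 80 mm high, standing; origin at the centre of its underside. Not to be disturbed.
- beaker: Glass beaker, 70 mm in diameter, 90 mm high, standing; origin at the centre of its underside. Not to be disturbed.

How it is judged:
By the outcome, as a careful person would: the job done as asked, in the order asked, and still so for the second after the job is handed in, while the arm keeps its last pose, push and grip.
It also fails if it takes over 72 s, if anything falls off the work surface, if the arm or the gripper's body presses on something with over 40 N, if the wrist force passes 120 N, or if a joint passes its speed limit or range.

## Working session

There is one attempt and no reset: what is moved stays moved. The work goes in short steps, each a Python script; the robot and the scene stay as the last script left them, time stands still between calls to the robot, and variables do not carry over. Pictures are saved under pics/ and viewed, about 8 in all and at most 12, crops included, and the job is handed in when it is done.

```bash
ls; mkdir -p pics
python3 - <<'E'
from station import robot
import cv2,numpy as np
a=[robot.get_image(n) for n in("scene","side")]
cv2.imwrite('pics/a.png',a[0]["image"]);cv2.imwrite('pics/b.png',a[1]["image"])
np.savez('pics/ab.npz',**{f"{k}{i}":v for i,d in enumerate(a) for k,v in d.items()})
print(a[0]["pose"].round(2),a[1]["pose"].round(2),robot.grip_point_offset,robot.current_t())
E
```

```text
pics
[[-4.60000e-01  6.50000e-01 -6.00000e-01  1.22802e+03]
 [ 8.90000e-01  3.30000e-01 -3.20000e-01  4.16720e+02]
 [-1.00000e-02 -6.80000e-01 -7.30000e-01  1.12023e+03]
 [ 0.00000e+00  0.00000e+00  0.00000e+00  1.00000e+00]] [[ 9.3000e-01 -2.3000e-01  3.0000e-01  1.3188e+02]
 [-3.8000e-01 -6.1000e-01  7.0000e-01 -7.5541e+02]
 [ 2.0000e-02 -7.6000e-01 -6.5000e-01  8.5567e+02]
 [ 0.0000e+00  0.0000e+00  0.0000e+00  1.0000e+00]] -18.8 0.1
```

View pics/a.png

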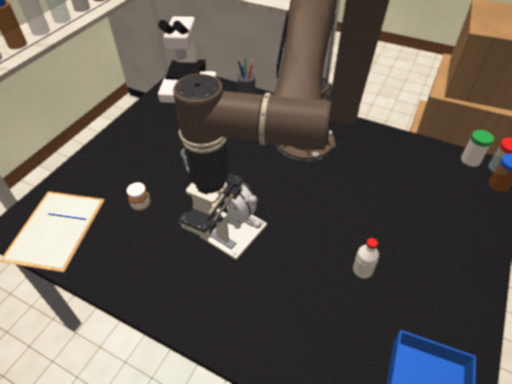

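View pics/b.png

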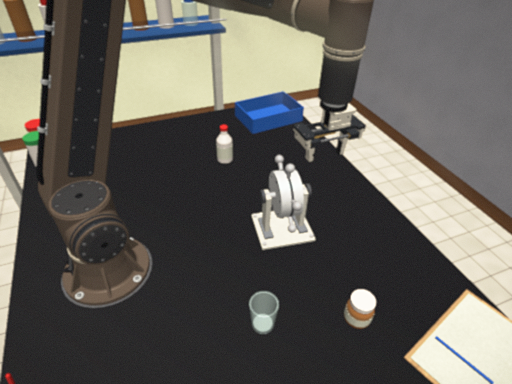

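The scene view shows the arm hiding most of the stand (220,225). The side view shows the stand clearly at (285,205), the bottle at (224,148), the beaker at (263,312) and the jar at (360,308). Next I'll get the geometry from depth.

```bash
cat > h.py <<'E'
import numpy as np,cv2
def cloud(d):
    r=d["range_z"];v,u=np.indices(r.shape)
    P=np.stack([(u-d["cx"])*r/d["fx"],(v-d["cy"])*r/d["fy"],r],-1)@d["pose"][:3,:3].T+d["pose"][:3,3]
    P[r==0]=np.nan
    return P
E
python3 - <<'E'
from h import *
z=np.load('pics/ab.npz');d={k[:-1]:z[k] for k in z.files if k.endswith('1')};s={k[:-1]:z[k] for k in z.files if k.endswith('0')}
P=cloud(d);np.save('pics/P.npy',P)
for u,v in[(285,205),(280,159),(293,168),(297,208),(293,225),(307,188),(269,190),(265,243),(312,238),(263,300),(360,297),(224,140)]:print(u,v,P[v,u].round(0))
# base plate
for D in(d,s):
    Q=cloud(D);c=P[205,285];m=(abs(Q[...,2]-12)<5)&(np.hypot(Q[...,0]-c[0],Q[...,1]-c[1])<170)&(D["image"].min(-1)>130)
    q=Q[m][:,:2].astype(np.float32);print(len(q),cv2.minAreaRect(q),q.min(0),q.max(0))
c=cv2.resize(d["image"][140:260,225:345],None,fx=5,fy=5,interpolation=cv2.INTER_CUBIC);cv2.imwrite('pics/c.png',c)
E
```

```text
285 205 [502. -96. 165.]
280 159 [544.  36. 224.]
293 168 [536. -59. 259.]
297 208 [ 512. -143.  192.]
293 225 [ 524. -114.   95.]
307 188 [594. -54. 167.]
269 190 [508.  24. 123.]
265 243 [452. -84.  14.]
312 238 [ 597. -116.   12.]
263 300 [ 356. -291.   61.]
360 297 [ 577. -380.   78.]
224 140 [477. 376. 101.]
1061 ((531.380615234375, -34.735496520996094), (152.0544891357422, 169.4273223876953), 81.03523254394531) [ 438.64166 -121.11751] [616.1459    52.871475]
765 ((537.4317626953125, -20.38115692138672), (127.29254150390625, 171.4563751220703), 81.08606719970703) [454.70697 -90.03758] [628.16956  51.92074]
```

View pics/c.png

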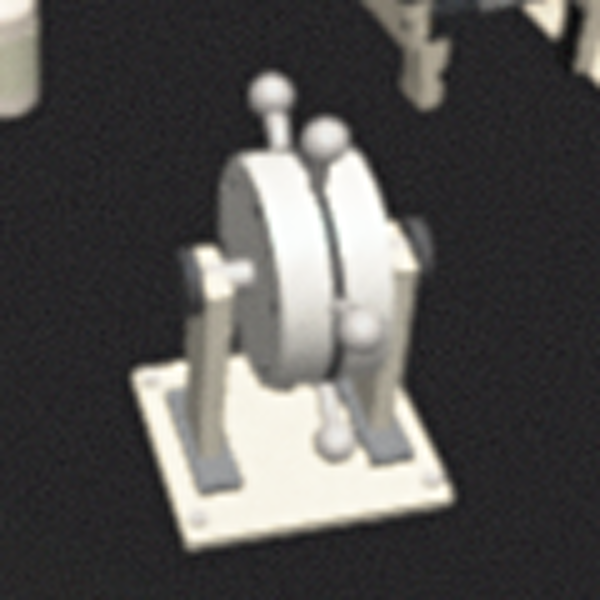

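The crop shows four balls, at about full-image (279.4,158.8), (290,167.6), (297.4,205.4) and (292,228). I'll fit the stand pose and drum angle to those pixels.

Run:
```python
from h import *
from scipy.optimize import least_squares
z=np.load('pics/ab.npz');d={k[:-1]:z[k] for k in z.files if k.endswith('1')}
px=np.array([(279.4,158.8),(290,167.6),(297.4,205.4),(292,228)])-0.
T=np.linalg.inv(d["pose"])
def balls(p):
    x,y,yaw,phi=p; n=np.array([-np.sin(yaw),np.cos(yaw),0]);f=phi+np.deg2rad([60,0,-60,-120])
    return np.array([x,y,150])+105*(np.sin(f)[:,None]*n+np.cos(f)[:,None]*np.array([0,0,1]))
def proj(B):
    q=B@T[:3,:3].T+T[:3,3];return np.c_[d["fx"]*q[:,0]/q[:,2]+d["cx"],d["fy"]*q[:,1]/q[:,2]+d["cy"]]
for w in(0,.1):
  f=lambda p:np.r_[(proj(balls(p))-px).ravel(),w*(p[0]-531.4),w*(p[1]+34.7),w*57.3*(p[2]+.157)*2]
  r=least_squares(f,[531,-35,-.157,-.14],x_scale=[1,1,.01,.01]);print(r.x.round(3),r.fun.round(2),balls(r.x).round(0).tolist())
from station import robot
print(robot.current_tcp_rot(),robot.current_ft_force(),robot.current_torque())
from scipy.spatial.transform import Rotation as R
yaw=-.157;a=np.array([np.cos(yaw),np.sin(yaw),0])
for s in(1,-1):
  y=s*a
  for phi in(-60,0,60):
   for tilt in (0,.5*phi):
    t=np.deg2rad(tilt);n=np.array([-np.sin(yaw),np.cos(yaw),0])
    zz=-(np.sin(t)*n+np.cos(t)*np.array([0,0,1]));M=np.c_[np.cross(y,zz),y,zz]
    f=np.deg2rad(phi);p=np.array([531,-35,150])+105*(np.sin(f)*n+[0,0,np.cos(f)])+18.8*zz*1
    j=robot.inverse_kinematics(p,R.from_matrix(M).as_rotvec());print(s,phi,tilt,None if j is None else np.round(j,2))
```

```text
[ 5.34915e+02 -3.37840e+01 -1.55000e-01 -1.52000e-01] [-0.03  0.06  0.07  0.26 -0.21 -0.12  0.19 -0.15  0.    0.    0.  ] [[548.0, 47.0, 216.0], [532.0, -50.0, 254.0], [520.0, -130.0, 188.0], [522.0, -115.0, 84.0]]
[ 5.34793e+02 -3.39070e+01 -1.55000e-01 -1.51000e-01] [-0.06  0.1   0.04  0.27 -0.23 -0.11  0.18 -0.11  0.34  0.08  0.03] [[547.0, 47.0, 216.0], [532.0, -50.0, 254.0], [520.0, -131.0, 188.0], [522.0, -115.0, 84.0]]
[ 2.22046759e+00 -2.22074738e+00 -1.53482438e-03] [-0.01958012 -1.64355543  0.11054194] [ 0.02235708 -0.01958038  0.01169368]
1 -60 0 [ 0.13  0.16 -0.37  0.   -1.05  2.85]
1 -60 -30.0 [-0.26  0.27 -0.12 -0.54 -1.29 -2.85]
1 0 0 [ 0.3   0.12 -0.29  0.   -1.17  2.68]
1 0 0.0 [ 0.3   0.12 -0.29  0.   -1.17  2.68]
1 60 0 [ 0.46  0.18 -0.33  0.   -1.06  2.53]
1 60 30.0 [ 0.68  0.34 -0.38  0.36 -1.28  2.13]
-1 -60 0 [ 0.13  0.16 -0.37  0.   -1.05 -0.29]
-1 -60 -30.0 [-0.26  0.27 -0.12 -0.54 -1.29  0.29]
-1 0 0 [ 0.3   0.12 -0.29  0.   -1.17 -0.46]
-1 0 0.0 [ 0.3   0.12 -0.29  0.   -1.17 -0.46]
-1 60 0 [ 0.46  0.18 -0.33  0.   -1.06 -0.61]
-1 60 30.0 [ 0.68  0.34 -0.38  0.36 -1.28 -1.01]
```

```bash
cat >> h.py <<'E'
from station import robot
from scipy.spatial.transform import Rotation as R
import json,os
C=np.array([534.,-34,150]);yaw=-.155
if os.path.exists('C.json'): C,yaw=json.load(open('C.json'));C=np.array(C)
a=np.array([np.cos(yaw),np.sin(yaw),0]);n=np.array([-np.sin(yaw),np.cos(yaw),0]);Z=np.array([0,0,1.])
def pose(phi,lift=0,tilt=0):
    """phi (deg): ball angle from straight up towards +n; tool tilt deg; grasp point at ball, backed off by lift along tool"""
    f,t=np.deg2rad([phi,tilt]);z=-(np.sin(t)*n+np.cos(t)*Z)
    M=np.c_[np.cross(-a,z),-a,z]
    p=C+105*(np.sin(f)*n+np.cos(f)*Z)+(-robot.grip_point_offset-lift)*z
    return p,R.from_matrix(M).as_rotvec()
E
python3 - <<'E'
from h import *
F=np.array([robot.current_ft_force() for _ in range(5)]);print(F.round(2),robot.current_t())
robot.gripper_to(54,10)
robot.move_to(*pose(-8.7,75))
p,r=robot.current_tool_pos(),robot.current_tcp_rot()
d=robot.get_image("wrist");s=robot.get_image("scene")
cv2.imwrite('pics/w.png',d["image"])
T=np.eye(4);T[:3,:3]=R.from_rotvec(r).as_matrix();T[:3,3]=p
d["pose"]=T@d["hand_eye"]
im=d["image"].copy()
for f in(-68.7,-8.7,51.3):
    B=C+105*(np.sin(np.deg2rad(f))*n+np.cos(np.deg2rad(f))*Z);q=np.linalg.inv(d["pose"])@np.r_[B,1]
    u,v=d["fx"]*q[0]/q[2]+d["cx"],d["fy"]*q[1]/q[2]+d["cy"];print(f,u,v,q[2],d["fx"])
    if 0<u<512 and 0<v<384: cv2.circle(im,(int(u),int(v)),int(13*d["fx"]/q[2]),(0,0,255),1)
c=s["image"].copy()
for f in(-68.7,-8.7,51.3,111.3):
    B=C+105*(np.sin(np.deg2rad(f))*n+np.cos(np.deg2rad(f))*Z);q=np.linalg.inv(s["pose"])@np.r_[B,1]
    u,v=s["fx"]*q[0]/q[2]+s["cx"],s["fy"]*q[1]/q[2]+s["cy"];cv2.circle(c,(int(u),int(v)),int(13*s["fx"]/q[2]),(0,0,255),1)
c=cv2.resize(c[150:270,150:290],(448,384),interpolation=cv2.INTER_CUBIC)
cv2.imwrite('pics/w.png',cv2.resize(np.hstack([im,c]),(800,320)))
print(p,robot.current_t())
E
```

```text
[[-0.02 -1.64  0.11]
 [-0.02 -1.64  0.11]
 [-0.02 -1.64  0.11]
 [-0.02 -1.64  0.11]
 [-0.02 -1.64  0.11]] 0.1
-68.7 254.52257957891396 100.01686705719099 268.1245421308115 287.006381231264
-8.7 254.64922849148414 207.14915018810785 230.36504816293416 287.006381231264
51.3 254.29639139332093 282.6983009474914 296.3344565032624 287.006381231264
[531.38016024 -49.71980142 310.66630487] 1.7
```

View pics/w.png

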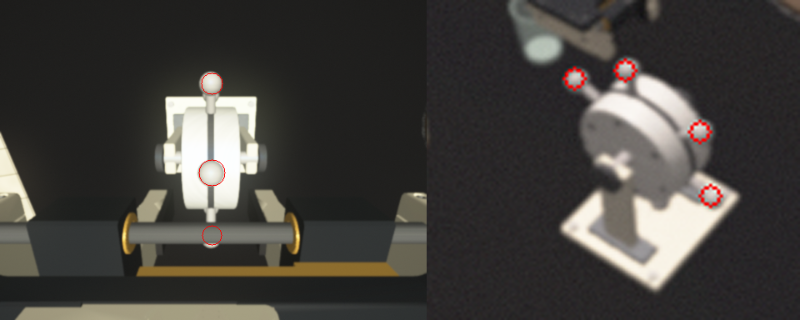

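The predicted circles land on the balls in both the wrist and scene views, so the pose is good. Now I'll grasp the top ball and try small steps each way.

```bash
cat >> h.py <<'E'
LOG='log.jsonl'
def step(phi,speed=40,tilt=0,tag=''):
    p,r=pose(phi,0,tilt);robot.movel(p,speed=speed,attitude=r)
    F=np.array(robot.current_ft_force());q=np.array(robot.current_tool_pos())+robot.grip_point_offset*R.from_rotvec(robot.current_tcp_rot()).as_matrix()[:,2]-C
    act=np.degrees(np.arctan2(q@n,q[2]));f=np.deg2rad(act)
    t=np.cos(f)*n-np.sin(f)*Z;rad=np.sin(f)*n+np.cos(f)*Z
    row=[phi,round(act,2),round(float(F@t),2),round(float(F@rad),2),round(float(F@a),2),round(robot.current_t(),2)]
    open(LOG,'a').write(json.dumps([tag]+row)+'\n');print(*row);return row
E
python3 - <<'E'
from h import *
print('free',robot.current_ft_force())
p,r=pose(-8.7,0);robot.movel(p,speed=120);print('down',robot.current_ft_force())
robot.gripper_to(20,12);print(robot.current_grip_width(),robot.current_ft_force(),robot.current_t())
for f in(-6,-3,0,-3,-6,-9): step(f)
F0=[robot.current_ft_force()];robot.pause(.2);print(F0,robot.current_ft_force())
E
```

```text
free [-0.38630303  0.31508214  0.25034787]
down [0.25021941 0.46351164 0.58447987]
24.670123117354475 [0.26916481 0.209195   1.49427811] 3.0667
-6 -6.26 -4.78 1.49 0.57 3.34
-3 -3.2 -4.88 2.57 1.2 3.62
0 -0.12 -4.82 4.57 0.14 3.91
-3 -2.85 0.06 4.8 0.08 4.19
-6 -5.91 -0.36 6.47 0.15 4.47
-9 -8.96 -0.07 4.95 0.23 4.76
[array([ 0.09609862, -0.86298447,  4.87875627])] [ 1.00341711 -1.25146765  4.27063938]
```

Run:
```python
from h import *
for f in list(range(-3,61,6))+list(range(57,-62,-6))+list(range(-57,0,6)): step(f,40,0,'s')
print(robot.current_grip_width())
```

```text
-3 -3.21 -4.96 5.4 1.35 5.38
3 2.9 -3.37 5.38 1.12 5.81
9 8.95 -3.45 5.49 1.34 6.23
15 15.01 -3.82 6.08 0.35 6.66
21 21.11 -3.07 4.97 -0.06 7.08
27 27.21 -3.5 5.14 0.79 7.51
33 33.32 -2.84 5.75 0.78 7.93
39 39.42 -2.55 6.15 -0.46 8.36
45 45.5 -0.67 6.18 1.36 8.78
51 51.49 0.58 7.13 -0.01 9.21
57 57.45 0.28 6.83 -0.34 9.63
57 57.45 0.1 6.42 -1.09 9.88
51 51.19 -0.1 6.72 -0.77 10.31
45 44.96 -0.63 4.58 1.12 10.73
39 38.74 -1.9 -1.16 2.57 11.16
33 32.75 -0.16 -4.74 4.54 11.58
27 26.77 -1.09 -5.41 5.65 12.01
21 20.8 -0.87 -6.74 7.2 12.43
15 14.85 -1.37 -7.53 6.71 12.86
9 8.9 -0.6 -7.65 7.5 13.28
3 2.94 -1.17 -8.25 7.57 13.71
-3 -3.04 -1.36 -8.44 7.37 14.13
-9 -9.03 -1.89 -6.7 6.37 14.56
-15 -15.02 -2.09 -5.49 7.09 14.98
-21 -21.06 -1.38 -6.2 6.33 15.41
-27 -27.09 -2.25 -6.26 6.55 15.83
-33 -33.17 -2.08 -5.68 5.84 16.26
-39 -39.25 -3.32 -4.76 7.21 16.68
-45 -45.31 -3.44 -4.27 5.9 17.11
-51 -51.39 -3.53 -3.29 7.64 17.53
-57 -57.47 -3.84 -2.82 6.74 17.96
-57 -57.47 -4.78 -2.6 7.09 18.21
-51 -51.28 -0.37 -2.3 4.68 18.63
-45 -45.34 -1.32 -2.0 6.27 19.06
-39 -39.41 -1.31 -1.14 5.09 19.48
-33 -33.49 -1.8 -2.34 4.93 19.91
-27 -27.57 -2.81 -1.45 5.5 20.33
-21 -21.68 -2.07 -2.1 6.22 20.76
-15 -15.78 -3.07 -0.7 4.92 21.18
-9 -9.87 -4.43 0.61 5.67 21.61
-3 -3.94 -4.02 2.76 3.38 22.03
24.816493545810385
```

Run:
```python
from h import *
im=[]
for nme,(y,x) in(("scene",(150,150)),("side",(140,225))):
    s=robot.get_image(nme);c=s["image"].copy()
    for f in(-123.5,-63.5,-3.5,56.5,116.5):
        B=C+105*(np.sin(np.deg2rad(f))*n+np.cos(np.deg2rad(f))*Z);q=np.linalg.inv(s["pose"])@np.r_[B,1]
        u,v=s["fx"]*q[0]/q[2]+s["cx"],s["fy"]*q[1]/q[2]+s["cy"];cv2.circle(c,(int(u),int(v)),int(13*s["fx"]/q[2]),(0,0,255),1)
    im.append(cv2.resize(c[y:y+120,x:x+120],(400,400),interpolation=cv2.INTER_CUBIC))
cv2.imwrite('pics/e.png',np.hstack(im))
# try reading from a thread while moving
import threading,time
out=[];stop=False
def poll():
    while not stop:
        try: out.append((robot.current_t(),*robot.current_ft_force()))
        except Exception as e: out.append(repr(e));return
th=threading.Thread(target=poll);th.start()
r=step(9,40,0,'thr');stop=True;th.join()
print(len(out));[print(np.round(o,3) if not isinstance(o,str) else o) for o in out[::max(1,len(out)//12)]]
```

```text
9 7.97 -4.07 4.77 1.46 22.83
4
[22.133  0.926 -3.556  5.289]
[22.833  0.926 -3.556  5.289]
[22.833  0.926 -3.556  5.289]
[22.833  0.926 -3.556  5.289]
```

View pics/e.png

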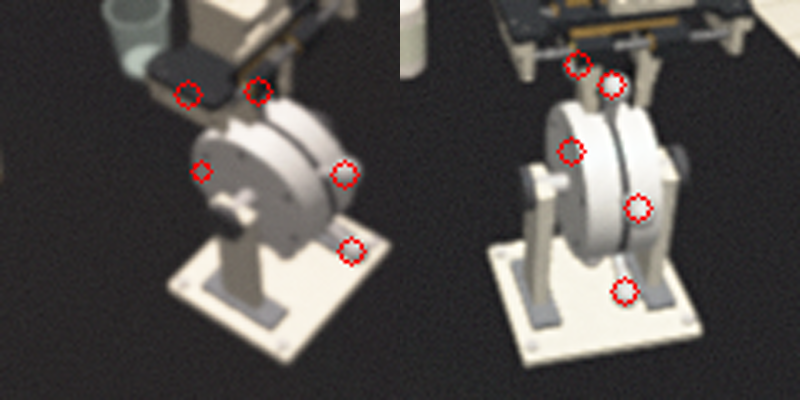

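The side view shows the drum has followed the grip. Polling from a thread is blocked, so only readings after a stop are available. I'll check how those behave over time.

Run:
```python
from h import *
def rd():
    f=np.deg2rad(phi);t=np.cos(f)*n-np.sin(f)*Z
    F=np.array(robot.current_ft_force());M=np.array(robot.current_torque());return np.round([robot.current_t(),F@t,F@a,F[2],*(M*1),*np.array(robot.current_joint_torque())[[0,1,5]]],2)
for phi,sp in((12,40),(15,15),(12,15),(9,40)):
    step(phi,sp,0,'x')
    print(rd())
    for _ in range(4): robot.pause(.08);print(rd())
```

```text
12 10.99 -3.92 6.5 1.49 23.12
[ 2.312e+01 -4.040e+00  1.490e+00  7.130e+00 -1.180e+00 -3.100e-01
  1.000e-02  1.790e+00 -3.547e+01 -2.000e-02]
[ 2.320e+01 -4.000e+00  1.610e+00  7.320e+00 -1.210e+00 -3.000e-01
  0.000e+00  1.680e+00 -3.552e+01 -1.000e-02]
[ 2.328e+01 -4.710e+00  1.870e+00  7.060e+00 -1.110e+00 -3.400e-01
 -6.000e-02  1.650e+00 -3.554e+01 -1.000e-02]
[ 2.337e+01 -4.450e+00  1.460e+00  7.250e+00 -1.130e+00 -2.700e-01
 -1.000e-02  1.630e+00 -3.555e+01 -1.000e-02]
[ 2.345e+01 -4.700e+00  1.800e+00  7.060e+00 -1.180e+00 -2.400e-01
  3.000e-02  1.620e+00 -3.555e+01 -1.000e-02]
15 13.83 -5.65 6.75 0.32 23.97
[ 2.397e+01 -5.790e+00  3.200e-01  7.910e+00 -1.400e+00 -4.000e-02
  6.000e-02  2.020e+00 -3.488e+01 -2.000e-02]
[ 2.405e+01 -6.200e+00  1.510e+00  9.350e+00 -1.360e+00 -1.000e-02
  0.000e+00  1.990e+00 -3.489e+01 -2.000e-02]
[ 2.413e+01 -5.090e+00  4.500e-01  7.940e+00 -1.330e+00 -1.000e-01
  6.000e-02  1.970e+00 -3.490e+01 -2.000e-02]
[ 2.422e+01 -5.360e+00  6.700e-01  8.690e+00 -1.410e+00 -3.000e-02
  4.000e-02  1.970e+00 -3.490e+01 -2.000e-02]
[ 2.43e+01 -6.66e+00  
[... 568 characters left out ...]
15e+01 -4.300e-01  1.970e+00  4.480e+00  4.100e-01 -3.200e-01
  1.000e-02 -7.100e-01 -3.611e+01 -1.000e-02]
9 8.5 -1.69 4.94 1.29 25.43
[ 2.543e+01 -1.740e+00  1.290e+00  5.140e+00 -4.800e-01 -5.600e-01
  4.000e-02  5.700e-01 -3.630e+01  2.000e-02]
[ 2.552e+01 -2.370e+00  9.700e-01  5.900e+00 -5.300e-01 -5.400e-01
  6.000e-02  7.300e-01 -3.621e+01 -1.000e-02]
[ 2.560e+01 -2.400e+00  1.610e+00  5.800e+00 -5.700e-01 -6.100e-01
  2.000e-02  8.000e-01 -3.617e+01 -1.000e-02]
[ 2.568e+01 -9.000e-01  1.440e+00  4.890e+00 -5.900e-01 -5.300e-01
 -0.000e+00  8.300e-01 -3.616e+01 -1.000e-02]
[ 2.577e+01 -2.030e+00  2.360e+00  5.710e+00 -5.600e-01 -5.300e-01
  0.000e+00  8.400e-01 -3.615e+01 -1.000e-02]
```

Two findings:
- **Force bias:** the force reading has a bias of about -1.7 N, while joint-1 torque and wrist moment are clean.
- **Arm compliance:** the arm gives about 2 N/mm, so 3° reversals barely reach sliding.

I'll measure with longer reversals and a slow final approach, taking free baselines first. A valid reading should give a half-difference of about 0.42 N m.

```bash
cat >> h.py <<'E'
def raw(k=4):
    o=[]
    for _ in range(k):
        o.append(np.r_[robot.current_ft_force(),robot.current_torque(),np.array(robot.current_joint_torque())[:2]]);robot.pause(.03)
    return np.mean(o,0)
def go(phi,speed):
    p,r=pose(phi);robot.movel(p,speed=speed,attitude=r)
def tau(b):
    """moment on the drum about the axle by the tool (Nm, + towards +phi), from joint 1 and from wrist moment"""
    q=np.array(robot.current_tool_pos())-robot.grip_point_offset*Z*-1*-1+0*Z
    q=np.array(robot.current_tool_pos())+np.array([0,0,-robot.grip_point_offset])
    d=raw()-b;F=d[:3];q=q/1000;c=C/1000
    f=np.arctan2((q-c)@n,(q-c)[2])
    fy=(-d[6]+q[1]*F[0])/q[0]; fn1=n[0]*F[0]+n[1]*fy
    fn2=d[3:6]@a/.36
    T=lambda fn:-.105*(fn*np.cos(f)-F[2]*np.sin(f))
    return np.round([np.degrees(f),T(fn1),T(fn2),T(F@n),fn1,fn2,F@n,F[2],robot.current_t()],3)
def measure(phi,amp=5,slow=8):
    go(phi,60);robot.gripper_to(36);robot.pause(.1);b=raw();go(phi,40);robot.gripper_to(20,12)
    out=[]
    for s in(1,-1):
        go(phi+s*(amp-2),40);go(phi+s*amp,slow);r=tau(b);print(r);out.append(r)
    print('base',b.round(2));print('G(on drum,+phi)',-(out[0][1:4]+out[1][1:4])/2,'fric',(out[0][1:4]-out[1][1:4])/2)
    return out
E
python3 - <<'E'
from h import *
measure(12)
measure(-22)
E
```

```text
[16.637  0.661  0.674  0.674 -5.139 -5.265 -5.272  4.79  28.367]
[ 7.053 -0.254 -0.269 -0.246  1.531  1.676  1.454 -7.318 29.625]
base [ 7.000e-02 -1.000e-01  1.800e-01  0.000e+00 -2.000e-02  0.000e+00
 -1.000e-02 -3.905e+01]
G(on drum,+phi) [-0.2035 -0.2025 -0.214 ] fric [0.4575 0.4715 0.46  ]
[-17.369   0.649   0.655   0.604  -5.84   -5.908  -5.395  -2.019  33.   ]
[-26.846  -0.172  -0.196  -0.212   3.284   3.541   3.707  -2.854  34.258]
base [ 1.000e-02 -4.300e-01 -2.200e-01  1.000e-02 -1.000e-02  2.000e-02
 -4.000e-02 -3.859e+01]
G(on drum,+phi) [-0.2385 -0.2295 -0.196 ] fric [0.4105 0.4255 0.408 ]
```

Joint torque, wrist moment and force now agree, and friction comes out at about 0.43. The weight is roughly at -74° relative to this ball (towards -y), so this ball has to turn to about -106°. I'll turn the drum that way, then take over with the ball 120° ahead. It should finish near +14°, where I can do a null test.

Run:
```python
from h import *
def act():
    q=np.array(robot.current_tool_pos())+np.array([0,0,-robot.grip_point_offset])-C
    return float(np.degrees(np.arctan2(q@n,q[2])))
go(-62,70);f=act();print('act',f,robot.current_t())
robot.gripper_to(54)
p=np.array(robot.current_tool_pos());p[2]=300;robot.movel(p,speed=200)
g=f+120;P,r=pose(g);robot.movel([P[0],P[1],300],speed=250,attitude=r)
s=robot.get_image("side");im=s["image"]
q=np.linalg.inv(s["pose"])@np.r_[C+105*(np.sin(np.deg2rad(g))*n+np.cos(np.deg2rad(g))*Z),1]
u,v=s["fx"]*q[0]/q[2]+s["cx"],s["fy"]*q[1]/q[2]+s["cy"];c=im.copy();cv2.circle(c,(int(u),int(v)),6,(0,0,255),1)
cv2.imwrite('pics/f.png',cv2.resize(c[120:260,215:355],(560,560)))
print(g,robot.current_t())
```

```text
act -62.341213102533224 35.3083
57.658786897466776 37.7
```

View pics/f.png

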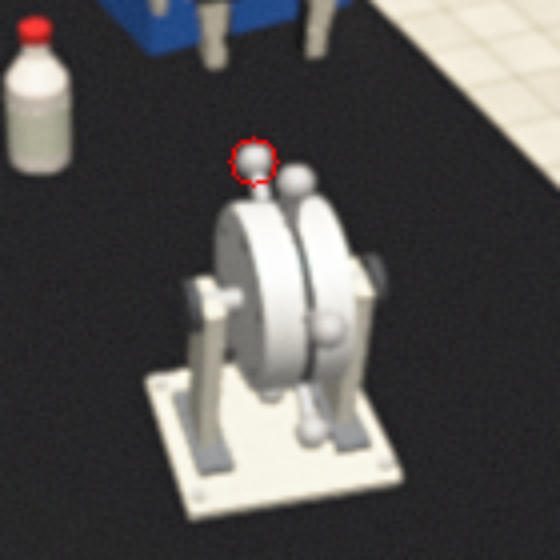

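The predicted circle is on the next ball, at (254,160) in the crop. I'll grasp it, bring it to +14° and do the null test.

Run:
```python
from h import *
g=57.66;go(g,150);robot.gripper_to(20,12);print(robot.current_grip_width(),robot.current_t())
go(14,60)
measure(14)
```

```text
25.08484376871263 39.1917
[18.645  0.496  0.502  0.552 -5.35  -5.401 -5.907 -1.068 43.242]
[ 9.053 -0.411 -0.426 -0.401  4.431  4.578  4.337  2.947 44.5  ]
base [-7.000e-02  2.800e-01 -2.500e-01  1.000e-02  0.000e+00 -2.000e-02
 -2.000e-02 -3.917e+01]
G(on drum,+phi) [-0.0425 -0.038  -0.0755] fric [0.4535 0.464  0.4765]
```

Run:
```python
from h import *
go(5,60);robot.gripper_to(36);robot.pause(.05);b=raw(3);go(5,40);robot.gripper_to(20,12)
for phi in(5,-13):
    o=[]
    for s in(1,-1):
        go(phi+s*3.5,45);go(phi+s*5.5,7);r=tau(b);print(r);o.append(r)
    print('G',-(o[0]+o[1])[1:4]/2,'fric',(o[0]-o[1])[1:4]/2)
```

```text
[10.154  0.474  0.469  0.49  -5.005 -4.961 -5.165 -2.364 47.117]
[-0.458 -0.467 -0.492 -0.411  4.412  4.648  3.882  4.228 48.442]
G [-0.0035  0.0115 -0.0395] fric [0.4705 0.4805 0.4505]
[-7.777  0.31   0.294  0.304 -3.724 -3.569 -3.673  5.475 49.767]
[-18.041  -0.495  -0.516  -0.507   2.093   2.304   2.209   8.795  51.092]
G [0.0925 0.111  0.1015] fric [0.4025 0.405  0.4055]
```

Run:
```python
from h import *
from scipy.optimize import least_squares
go(5,60);robot.gripper_to(36);robot.pause(.05);b=raw(3);go(5,40);robot.gripper_to(20,12)
phi=23;o=[]
for s in(1,-1):
    go(phi+s*3.5,45);go(phi+s*5.5,7);r=tau(b);print(r);o.append(r)
G=-(o[0]+o[1])[1:3].mean()/2;m=(o[0][0]+o[1][0])/2;print('G',m,G,'fric',(o[0]-o[1])[1:4]/2)
X=np.array([13.9,4.85,-12.9,131.8,97.9,m]);Y=np.array([-.041,.002,.1,-.203,-.23,G])
f=lambda p:p[0]*np.sin(np.deg2rad(X-p[1]))+Y
r=least_squares(f,[.25,5],x_scale=[.1,10]);print(r.x,r.fun)
for i in range(6):
    k=np.arange(6)!=i;print(least_squares(lambda p:f(p)[k],[.25,5],x_scale=[.1,10]).x.round(2))
```

```text
[28.315  0.559  0.576  0.56  -7.097 -7.28  -7.104 -1.946 55.025]
[ 1.7616e+01 -3.0100e-01 -2.9600e-01 -3.2800e-01  7.2000e-02  2.2000e-02
  3.4100e-01 -9.2570e+00  5.6350e+01]
G 22.9655 -0.1345 fric [0.43  0.436 0.444]
[0.25607171 3.10858204] [ 0.00694538  0.00978171  0.0293802  -0.00312987  0.02517683 -0.0475195 ]
[0.26 2.59]
[0.26 2.4 ]
[0.25 1.14]
[0.25 2.97]
[0.29 2.89]
[0.24 7.04]
```

The combined fit gives the balance point at about 3–4° for this grip, with leave-one-out values from 1 to 7°. I'll settle at 3.5° and check.

Run:
```python
from h import *
def act():
    q=np.array(robot.current_tool_pos())+np.array([0,0,-robot.grip_point_offset])-C
    return float(np.degrees(np.arctan2(q@n,q[2])))
go(3.5,40);f=act();print(f)
c=3.5+(3.5-f);go(c,20);robot.pause(.2);print(act(),robot.current_grip_width(),robot.current_ft_force(),robot.current_t())
im=[]
for nme,(y,x) in(("scene",(150,150)),("side",(140,225))):
    s=robot.get_image(nme);k=s["image"].copy()
    for g in(-116.5,-56.5,3.5,63.5,123.5):
        B=C+105*(np.sin(np.deg2rad(g))*n+np.cos(np.deg2rad(g))*Z);q=np.linalg.inv(s["pose"])@np.r_[B,1]
        u,v=s["fx"]*q[0]/q[2]+s["cx"],s["fy"]*q[1]/q[2]+s["cy"];cv2.circle(k,(int(u),int(v)),int(13*s["fx"]/q[2]),(0,0,255),1)
    im.append(cv2.resize(k[y:y+120,x:x+120],(400,400),interpolation=cv2.INTER_CUBIC))
cv2.imwrite('pics/g.png',np.hstack(im))
```

```text
3.1745703845675726
3.681048183551389 25.05284830332044 [ 2.62486047 -3.96777737  0.38507548] 57.5917
```

View pics/g.png

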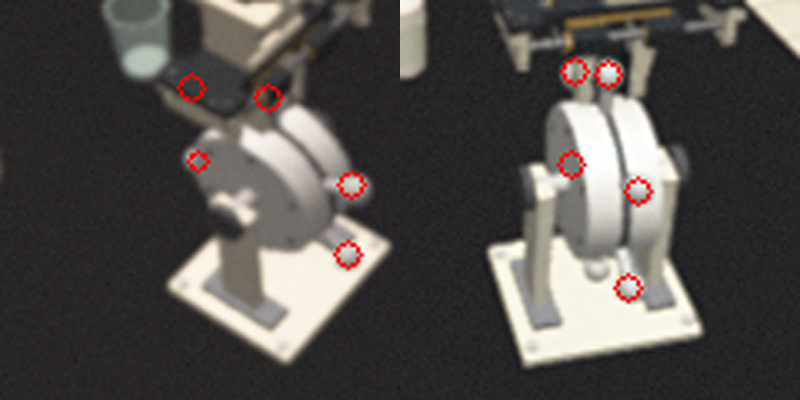

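The balls sit in their predicted circles, so the drum is at about 3.5°, and the grip is closed on a ball. I'm handing in.

Run:
```python
from station import robot
robot.sign_off();print(robot.current_t())
```

```text
the job is handed in; nothing more can be done
the job is handed in; nothing more can be done
```

I turned the drum so its heavy side points straight down, to within a few degrees. I handed in at about 57.7 s (limit 72 s) with the gripper still closed on a ball grip.

**How I found it:** I turned the drum by two of its ball grips. At six drum angles I measured the moment turning it both ways, so bearing friction cancelled out. Friction came out at 0.40–0.48 N m against the 0.42 given, and the fitted weight moment was about 0.25 N m.

**Last checks:** the held grip is 3.7° from upright, with the fingers closed at 25.05 mm. The side and scene pictures show the drum at that angle. I moved nothing near the bottle, jar or beaker, but did not check their positions separately at the end.

**What disagreed:**
- **Early force readings:** readings taken over my first strokes were distorted by a bias and by the arm flexing, so I discarded them and measured again.
- **Balance angle:** the fit gave 3.1° and I aimed for 3.5°, but leaving out single measurements moved it between 1° and 7°. I expect the heavy side to be within about 4° of straight down.
- **Residual push:** the tool was still pushing on the grip with about 4 N sideways at the end, roughly the friction level. It held still over a 0.2 s pause; I did not check it for longer.

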